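Put the lock cylinders away and pin the strongbox

ROBOT

A 6-joint arm with a two-finger parallel gripper is mounted at the origin on the work surface. World frame = base frame: x ahead of the robot, y to its left, z up, the work surface at z = 0. Lengths are in m, angles in rad, forces in N, time in s.
With the tool pointing down it reaches from about 0.25 to 0.725 m from the base axis. Payload 4 kg.
Tool frame: the origin (TCP) lies midway between the tips of the shut fingers; the grasp point (between the pads) lies 19 mm behind it (env.hold_point_z is the y of the grasp point in the tool frame, in m); y points along the fingers, z is the direction in which the jaws open and shut, and the axes are right-handed (so a half turn about y gives the same grasp; the last joint's range is limited). The gripper opens to 85 mm and grips with 20 to 120 N. Pads are 22 mm wide; open, the fingers measure 114 mm over their backs; the gripper's body (76 mm by 85 mm) begins 54 mm behind the grasp point. The pads swing forward as they close: fully open they stand 13 mm farther back than shut.
Start: joints at [1.221, 0.241, 0.005, 1.335, 0, 1.571], TCP at [0.171, 0.47, 0.201] pointing down, gripper open.
Joint ranges: [-2.72, 2.72], [-1.05, 1.87], [-1.09, 1.28], [-1.99, 2.15], [-1.42, 1.44], [-3.14, 3.14]. Speed limits (rad/s): [2.79, 2.79, 3.14, 3.14, 3.14, 3.14].

INTERFACE

Orientations are given as a rotation vector (axis times angle).
In Python, from cell import env gives the robot as it stands. The module is installed in compiled form; this text tells all that it offers.
- The arm moves only by the tool carry_out, never from a script. Its argument "series" is a list that holds one entry, the list of rows, each a list of 5 numbers: the gripper command: -1 is shut, 1 is fully open, values between are in proportion, then the shift along the tool's x, y, z in cm, then the turn about the tool's y in rad. In form: [[[gripper, x, y, z, roll], ...]]. A call has 1 to 8 rows; each row is the pose to reach, as a shift and turn from the pose commanded when the call began, along the tool's axes at that moment; what a row does not reach only later rows make up. A row lasts 1/12 s, in which the tool goes at most 41.7 mm and 7.16 degrees, less where a joint would pass 70% of its speed; a pose out of reach is approached as far as the arm can. A call with a gripper value outside its range is refused whole. The fingers move at their own pace and stop on an object; "force" is the grip in N (left out, the last holds). Time passes only in rows, so rows that repeat a pose let the fingers close. It gives the time, the measured TCP pose, the force and the opening at its end, in the units of the state.
- env.get_obs(): the state, without advancing time (a new reading comes with each control period).
- env.camera(name): name is "side" or "top" or "wrist"; returns a dict with "img" (400x640x3 uint8, red, green, blue), "depth" (400x640 float32, m along the optical axis (not along the pixel's ray), 0 where there is no reading), "fx", "fy", "cx", "cy" (pixels), "k1" (the pictures are not rectified: a ray, as slopes to the right and down, at radius r is drawn at 1 + k1 r^2 times it, then the intrinsics apply), "camera_from_world" (4x4, takes a point from world to camera coordinates); the wrist camera has in their place "T_tool_cam" (4x4, takes a point from camera to tool coordinates, whose origin is the TCP and whose axes are the tool frame's). Camera axes: x right, y up, looking along -z (the intrinsics and any distortion apply to the point x, -y, -z); pixel columns grow to the right and rows downward; lengths in m; the calibration is good to about 2 mm. A picture is of the moment at which its call begins: read the wrist's pose just before it.
- env.hand_in(): hands the job in, once; it reports no verdict.
The state is a dict: "clock": time; "joint_positions": joint angles; "joint_vel": joint speeds; "joint_torque": joint torques, N m; "tcp_pos": TCP position; "tool_rot": TCP orientation; "force": force on the tool from outside, world axes, zero at the start; "moment": the same for the moment, N m; "width": finger opening in m.
Only numpy, scipy, OpenCV 4.12 (cv2) and the standard library are available. Lean on these libraries where they do the work, as an engineer would, in place of code of your own. Each camera call takes 0.05 s, during which the arm holds its last target. There are 200 camera calls.

TASK

Carry the tray of lock cylinders level into the open strongbox and set it down flat on the bottom (do not drop it), with both cylinders still in it. Then shut the lid fully, take the locking pin out of the wooden block and put it down through the hole in the lid's tongue and the lug beneath it until its head rests on the tongue. Leave the padlock, the oil bottle and the screwdriver where they are.

Things in the scene. Friction and masses are not known exactly. Their poses are not given: they have to be found in the camera images.
- strongbox: Grey steel box bolted to the counter, 140 (its x) x 180 (its y) x 90 mm high, walls and floor 5 mm, open on top; inside 130 x 170 mm, 85 mm deep. Origin: centre of its underside; z up, its -x side is the front, facing roughly the robot. From the front wall, level with the rim, a lug with a vertical hole sticks out 49 mm (46 mm wide, 8 mm thick, its top 89.5 mm high).
- lid (a joint): Lid angle (rad): 0 = shut, flat on the rim; 1.57 = upright; 1.9 = leaning back, stop. Steel plate 140 x 180 x 6 mm hinged along the far (+x) rim; in the middle of its free edge a tongue 46 mm wide, 8 mm thick, ending 190 mm from the hinge. Friction holds it when nearly upright; pushed from behind to below about 0.9 rad it sinks shut slowly by itself.
- lid_hinge (a point): Point on the lid's hinge line, middle of the box's width, 90 mm above the counter; fixed to the box: in the box frame (70, 0, 90) mm. Axes as the box.
- lid_eye (a point): Centre of the 16 mm through-hole in the lid's tongue, at the tongue's outer (upper when shut) face, 165 mm from the hinge. Moves with the lid; lid shut: in the box frame (-95, 0, 98) mm, straight above the lug's hole.
- box_eye (a point): Centre of the 17 mm vertical through-hole in the box's lug, at the lug's upper face: in the box frame (-95, 0, 89.5) mm. Axes as the box.
- tray: Loose aluminium carrying tray, 100 (its x) x 130 (its y) mm, rim 30 mm high, walls and floor 4 mm, 250 g. A middle partition along its x carries a handle bar: 96 mm long in x, 12 mm wide in y, from 44 to 66 mm above the tray's underside. Origin: centre of its underside; z up. The two ends are alike. Holds one lock cylinder on each side of the handle.
- cylinder_a: Loose brass lock cylinder lying in the tray, 60 (its x) x 34 x 17 mm, 130 g. Origin: under its middle; z up.
- cylinder_b: The other, identical brass lock cylinder, in the tray's other half.
- pin: Loose steel locking pin, 86 mm long, standing upright in the wooden block: shaft 12 mm thick and 50 mm long with a tapered foot (last 6 mm), topped by a round head 24 mm in diameter and 36 mm high. Origin: centre of the foot's end face; z runs up the pin to the head. At first its head rests on the block and its foot is 5 mm above the counter. 160 g.
- pin_block: Wooden block, fixed, 80 x 80 x 55 mm high, with a vertical 15 mm through-hole in its middle in which the pin stands. Origin: centre of its underside; z up.
- padlock: Bystander: brass padlock lying flat, about 85 x 45 x 24 mm. Origin: underside of its body's centre.
- oil: Bystander: white oil bottle standing, 50 mm in diameter, 130 mm high. Origin: centre of its underside.
- screwdriver: Bystander: screwdriver lying on the counter beyond the box, 190 mm long. Origin: under its middle; x along it.
Things that resemble listed ones, but are neither listed nor needed, are in the scene too. Of the things that look like the tray, take the one that is farthest from the robot's base at the start.

How it is judged:
By the outcome, as a careful person would: the job done as asked, in the order asked, and still so for the second after the job is handed in, with the robot touching nothing.
It also fails if it takes over 72 s, if anything falls off the work surface, if the arm or the gripper's body presses on something with over 40 N, if the wrist force passes 120 N, or if a joint passes its speed limit or range.

## Working session

There is one attempt and no reset: what is moved stays moved. The work goes in short steps, Python scripts to look and compute and a tool call to move; the robot and the scene stay as the last step left them, time stands still between calls to the robot, and variables do not carry over. Pictures are saved under pics/ and viewed, about 8 in all and at most 12, crops included, and the job is handed in when it is done.

Besides the shell and the picture viewer there is one more tool, called after "Call:" as name(argument=value, ...) on one line, values as JSON. carry_out: Moves the arm, as the interface text tells. Its arguments: {"type":"object","properties":{"series":{"type":"array"},"force":{"type":"number"}},"required":["series"]}

```bash
mkdir -p pics
cat > h.py <<'E'
import numpy as np, cv2
from scipy.spatial.transform import Rotation as R
from cell import env
def snap(name):
    o=env.get_obs(); c=env.camera(name)
    if name=="wrist":
        T=np.eye(4); T[:3,:3]=R.from_rotvec(o["tool_rot"]).as_matrix(); T[:3,3]=o["tcp_pos"]
        c["W"]=T@c["T_tool_cam"]
    else: c["W"]=np.linalg.inv(c["camera_from_world"])
    return c
def ray(c,u,v):
    a=np.array([(u-c["cx"])/c["fx"],(v-c["cy"])/c["fy"]]); s=a.copy()
    for _ in range(20): s=a/(1+c["k1"]*(s@s))
    return c["W"][:3,3], c["W"][:3,:3]@np.array([s[0],-s[1],-1])
def onz(c,u,v,z):
    o,d=ray(c,u,v); return o+d*(z-o[2])/d[2]
def dep(c,u,v):
    o,d=ray(c,u,v); return o+d*float(c["depth"][int(v),int(u)])
def cloud(c):
    h,w=c["depth"].shape; vv,uu=np.mgrid[:h,:w]
    a=np.stack([(uu-c["cx"])/c["fx"],(vv-c["cy"])/c["fy"]],-1); s=a.copy()
    for _ in range(20): s=a/(1+c["k1"]*(s**2).sum(-1,keepdims=True))
    D=np.stack([s[...,0],-s[...,1],-np.ones((h,w))],-1)
    P=c["W"][:3,3]+(D@c["W"][:3,:3].T)*c["depth"][...,None]
    P[c["depth"]==0]=np.nan; return P
def save(c,f,crop=None,s=1):
    i=c["img"][...,::-1]
    if crop: x0,y0,x1,y1=crop; i=i[y0:y1,x0:x1]
    cv2.imwrite(f,cv2.resize(i,None,fx=s,fy=s,interpolation=cv2.INTER_CUBIC))
def st():
    o=env.get_obs(); print({k:np.round(o[k],4).tolist() for k in ("clock","tcp_pos","tool_rot","force","width","joint_positions")}); return o
def go(p):  # world target TCP -> tool shift cm
    o=env.get_obs(); m=R.from_rotvec(o["tool_rot"]).as_matrix(); return m.T@(np.array(p)-o["tcp_pos"])*100
E
python3 - <<'E'
from h import *
o=st(); print(env.hold_point_z, R.from_rotvec(o["tool_rot"]).as_matrix().round(3))
a=snap("top"); b=snap("side")
np.save("top0.npy",a,allow_pickle=True); np.save("side0.npy",b,allow_pickle=True)
save(a,"pics/top0.png",None,1.25); save(b,"pics/side0.png",None,1.25)
for c in(a,b): print(c["W"].round(3).tolist(),c["fx"],c["k1"],(c["depth"]>0).mean())
E
```

```text
{'clock': 0.0, 'tcp_pos': [0.1711, 0.4691, 0.2002], 'tool_rot': [-1.5554, 0.2748, -0.2743], 'force': [-0.2675, 0.0163, 0.8297], 'width': 0.0854, 'joint_positions': [1.221, 0.2414, 0.0037, 1.3352, -0.0, 1.5708]}
-0.0187 [[ 0.939 -0.001  0.343]
 [-0.343 -0.002  0.939]
 [ 0.    -1.    -0.002]]
[[-0.119, 0.971, -0.206, 0.271], [-0.993, -0.118, 0.021, 0.015], [-0.004, 0.207, 0.978, 1.125], [0.0, 0.0, 0.0, 1.0]] 403.4558049207179 0.0026644688077491763 0.99601171875
[[0.906, 0.266, -0.331, 0.167], [-0.424, 0.528, -0.736, -0.774], [-0.021, 0.807, 0.591, 0.732], [0.0, 0.0, 0.0, 1.0]] 396.6909313039264 -0.05211312274993626 0.99583203125
```

View pics/top0.png

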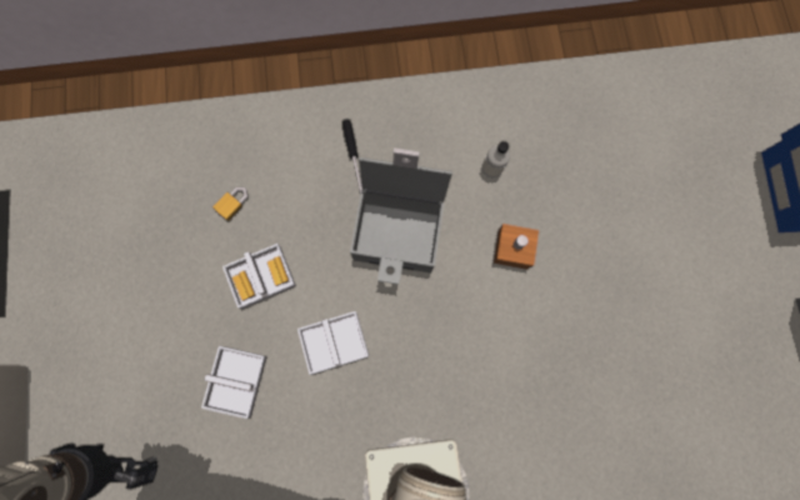

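View pics/side0.png

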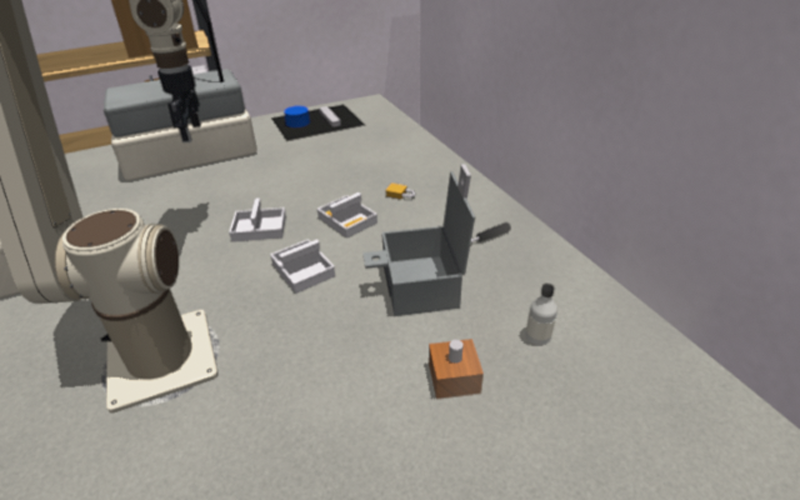

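Top picture (800-wide px): the tray candidates are (258,275) with two cylinders, (333,342) empty, and (234,382) empty. The farthest from the base is (258,275), the filled one. The box is at (397,225) with its lid upright and lug at (389,270). The block and pin are at (518,246), the padlock at (230,204), the oil at (498,155), and the screwdriver at (350,150).

```bash
cat > m.py <<'E'
from h import *
a=np.load("top0.npy",allow_pickle=True).item(); b=np.load("side0.npy",allow_pickle=True).item()
def rect(P,m,name):
    q=P[m]; q=q[np.isfinite(q[:,0])]
    r=cv2.minAreaRect((q[:,:2]*1000).astype(np.float32)); print(name,len(q),np.round(r[0],1),np.round(r[1],1),round(r[2],1),"z med",np.median(q[:,2]).round(4),"c",q.mean(0).round(4))
for nm,c in(("top",a),("side",b)):
    P=cloud(c); X,Y,Z=P[...,0],P[...,1],P[...,2]; hsv=cv2.cvtColor(c["img"],cv2.COLOR_RGB2HSV)
    print(nm)
    for t,uv in (("tray",(258,275)),("t2",(333,342)),("t3",(234,382))):
        p=dep(a,uv[0]*.8,uv[1]*.8); 
        near=np.hypot(X-p[0],Y-p[1])<0.10
        print(t,p.round(3),np.hypot(*p[:2]).round(3))
        rect(P,near&(Z>0.008)&(Z<.08),t+" all")
        if t=="tray":
            rect(P,near&(Z>0.055)&(Z<.08),"handle")
    p=dep(a,518*.8,246*.8); n=np.hypot(X-p[0],Y-p[1])<.07
    rect(P,n&(Z>.045)&(Z<.06),"block top"); rect(P,n&(Z>.085)&(Z<.1),"pin head")
    p=dep(a,397*.8,235*.8); n=np.hypot(X-p[0],Y-p[1])<.16
    print("boxfloor",p)
    rect(P,n&(Z>.08)&(Z<.095),"rim"); rect(P,n&(Z>.11),"lid")
    p=onz(a,389*.8,270*.8,.0895); rect(P,(np.hypot(X-p[0],Y-p[1])<.035)&(Z>.085)&(Z<.095),"lug"); print(p)
E
python3 m.py
python3 - <<'E'
from h import *
a=np.load("top0.npy",allow_pickle=True).item(); b=np.load("side0.npy",allow_pickle=True).item()
s=[cv2.resize(c["img"][y0:y0+h,x0:x0+w,::-1],(800,int(h*800/w)),interpolation=cv2.INTER_CUBIC) for c,x0,y0,w,h in((a,160,100,280,140),(b,240,120,220,50))]
cv2.imwrite("pics/c1.png",np.vstack(s)[:600])
E
```

```text
top
tray [0.482 0.278 0.061] 0.556
tray all 1247 [489.5 287.6] [101.6 131.2] 16.8 z med 0.0199 c [0.4865 0.2877 0.0266]
handle 182 [489.2 287. ] [96.3 12.5] 16.7 z med 0.0649 c [0.4888 0.2862 0.0645]
t2 [0.322 0.132 0.065] 0.348
t2 all 548 [325.  137.8] [100.1 130.3] 10.1 z med 0.0302 c [0.3259 0.1409 0.0393]
t3 [0.266 0.34  0.065] 0.432
t3 all 759 [268.8 354.9] [102.4 130. ] 70.9 z med 0.0289 c [0.2649 0.3544 0.0347]
block top 786 [ 484.9 -286.1] [80.9 81.5] 72.3 z med 0.0545 c [ 0.4833 -0.2843  0.0543]
pin head 67 [ 484.3 -285.3] [22.1 21.3] 38.1 z med 0.0903 c [ 0.4842 -0.2853  0.0903]
boxfloor [ 0.54819022 -0.03042999  0.00214454]
rim 892 [522.3 -21.5] [180.2 191.2] 73.9 z med 0.0893 c [ 0.5182 -0.0196  0.089 ]
lid 1846 [624.2 -51.3] [179.5  24.2] 73.4 z med 0.1894 c [ 0.6208 -0.0507  0.1888]
lug 326 [457.   -3.1] [47.7 54.8] 74.8 z med 0.0892 c [ 0.4567 -0.0023  0.0891]
[ 0.45408061 -0.00117529  0.0895    ]
side
tray [0.482 0.278 0.061] 0.556
tray all 901 [488.5 287.3] [104.3 136.5] 16.9 z med 0.027 c [0.4862 0.2753 0.0306]
handle 130 [487.8 286.1] [96.8 16.2] 15.3 z med 0.064 c [0.4868 0.2848 0.0631]
t2 [0.322 0.132 0.065] 0.348
t2 all 1085 [324.1 139.8] [103.1 138.1] 10.3 z med 0.0288 c [0.3225 0.1261 0.0328]
t3 [0.266 0.34  0.065] 0.432
t3 all 717 [268.2 355.2] [107.6 129.8] 70.5 z med 0.024 c [0.2651 0.3467 0.0271]
block top 1012 [ 484.6 -285.4] [84.7 81.1] 72.2 z med 0.0544 c [ 0.4802 -0.2929  0.054 ]
pin head 87 [ 483.7 -286.5] [22.7 23.1] 39.5 z med 0.0904 c [ 0.4834 -0.2873  0.0902]
boxfloor [ 0.54819022 -0.03042999  0.00214454]
rim 879 [522.4 -20.9] [187.4 192. ] 74.9 z med 0.0893 c [ 0.5196 -0.0305  0.0883]
lid 1230 [623.8 -51.6] [183.2  23.3] 73.8 z med 0.1872 c [ 0.617  -0.0616  0.1876]
lug 233 [456.1  -1.6] [51.6 53.9] 73.3 z med 0.09 c [ 0.4552 -0.0034  0.0898]
[ 0.45408061 -0.00117529  0.0895    ]
```

View pics/c1.png

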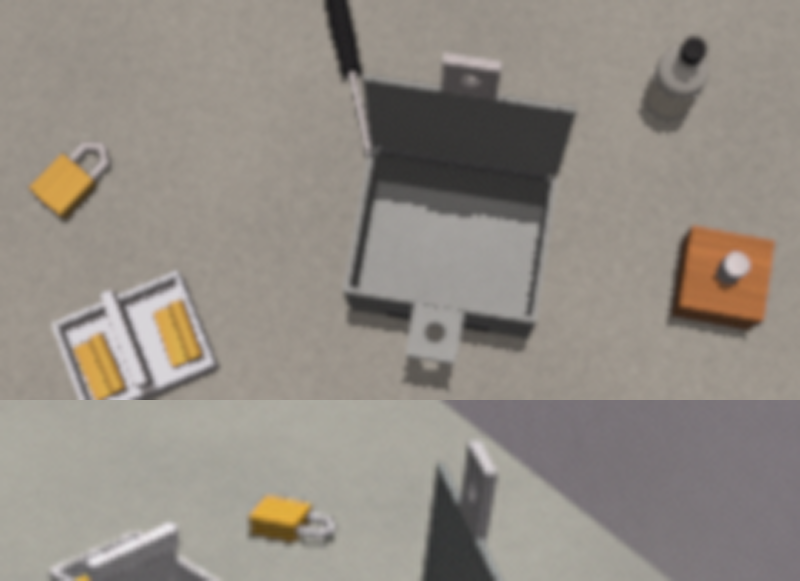

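All depths match the text's heights. I take the filled tray: it is farthest (0.556 m, against 0.348 and 0.432), and the crop shows its two cylinders beside the handle. Moving above its handle now.

Call:
carry_out(series=[[[1,36.1,4,-6.2,-0.642],[1,36.1,4,-6.2,-0.642],[1,36.1,4,-6.2,-0.642],[1,36.1,4,-6.2,-0.642],[1,36.1,4,-6.2,-0.642],[1,36.1,4,-6.2,-0.642],[1,36.1,4,-6.2,-0.642],[1,36.1,4,-6.2,-0.642]]], force=60)

```text
clock: 0.77
tcp_pos: [0.4388, 0.3161, 0.167]
tool_rot: [-1.559, -0.229, 0.23]
force: [-0.0, 1.5, 0.1]
width: 0.0853
```

```bash
cat > w.py <<'E'
from h import *
import sys
st(); c=snap("wrist"); P=cloud(c); X,Y,Z=P[...,0],P[...,1],P[...,2]
m=(Z>.055)&(Z<.08)&(np.hypot(X-.489,Y-.287)<.07)
q=P[m]; print(len(q))
if len(q)>10:
    r=cv2.minAreaRect((q[:,:2]*1000).astype(np.float32)); print(r,np.median(q[:,2]))
print("to handle, tool cm:",go([.489,.2868,.036]).round(2)); print(R.from_rotvec(env.get_obs()["tool_rot"]).as_matrix().round(3))
save(c,"pics/w1.png")
E
python3 w.py
```

```text
{'clock': 0.7667, 'tcp_pos': [0.4388, 0.3161, 0.167], 'tool_rot': [-1.5588, -0.2291, 0.2302], 'force': [-0.0306, 1.4899, 0.1104], 'width': 0.0853, 'joint_positions': [0.6243, 0.3383, 0.0492, 1.2824, 0.0001, 0.3316]}
1361
((490.3440246582031, 288.3812561035156), (96.02198791503906, 12.422159194946289), 16.442115783691406) 0.06544690832753436
to handle, tool cm: [ 3.47 13.01 -3.56]
[[ 0.96   0.004 -0.281]
 [ 0.281 -0.004  0.96 ]
 [ 0.002 -1.    -0.005]]
```

Call:
carry_out(series=[[[1,3.4,6,-3.3,0],[1,3.4,6,-3.3,0],[1,3.4,6,-3.3,0],[1,3.4,6,-3.3,0],[1,3.4,6,-3.3,0]]])

```text
clock: 1.23
tcp_pos: [0.4792, 0.296, 0.1078]
tool_rot: [-1.558, -0.229, 0.23]
force: [-0.2, -0.0, -0.3]
width: 0.0852
```

```bash
sed -i 's/.489,.2868,.036/.490,.288,.036/' w.py; python3 w.py
```

```text
{'clock': 1.2333, 'tcp_pos': [0.4792, 0.296, 0.1078], 'tool_rot': [-1.5585, -0.2288, 0.23], 'force': [-0.1747, -0.0276, -0.2612], 'width': 0.0852, 'joint_positions': [0.5531, 0.4201, 0.0115, 1.1629, 0.0004, 0.2609]}
2122
((490.5537109375, 288.2822265625), (95.94332885742188, 11.951742172241211), 16.377792358398438) 0.06552382961765442
to handle, tool cm: [ 0.75  7.27 -1.14]
[[ 0.957  0.001 -0.289]
 [ 0.289  0.001  0.957]
 [ 0.001 -1.     0.001]]
```

Call:
carry_out(series=[[[1,0.8,0,-1.1,0],[1,0.8,3.5,-1.1,0],[1,0.8,6,-1.1,0],[1,0.8,7.2,-1.1,0],[0,0.8,7.2,-1.1,0],[-1,0.8,7.2,-1.1,0],[-1,0.8,7.2,-1.1,0],[-1,0.8,7.2,-1.1,0]]])

```text
clock: 1.95
tcp_pos: [0.492, 0.2886, 0.0378]
tool_rot: [-1.557, -0.233, 0.227]
force: [-0.7, -0.0, 0.3]
width: 0.0389
```

Call:
carry_out(series=[[[-1,0,0,0,0],[-1,0,0,0,0],[-1,0,0,0,0],[-1,0,-0.5,0,0],[-1,0,-1.0,0,0],[-1,0,-1.5,0,0],[-1,0,-2,0,0],[-1,0,-2,0,0]]])

```text
clock: 2.62
tcp_pos: [0.4915, 0.2881, 0.0573]
tool_rot: [-1.558, -0.231, 0.227]
force: [0.1, -0.3, 0.3]
width: -0.0001
```

Run:
```python
from h import *
st(); c=snap("side"); save(c,"pics/s2.png",(200,100,440,280),3.3)
print("to hover box",go([.5458,-.0284,.2]).round(2))
```

```text
{'clock': 2.6167, 'tcp_pos': [0.4915, 0.2881, 0.0573], 'tool_rot': [-1.5576, -0.2313, 0.2273], 'force': [0.0793, -0.2699, 0.2831], 'width': -0.0001, 'joint_positions': [0.5302, 0.4733, -0.0464, 1.0484, -0.0, 0.238]}
to hover box [ -3.86 -14.35 -31.86]
```

View pics/s2.png

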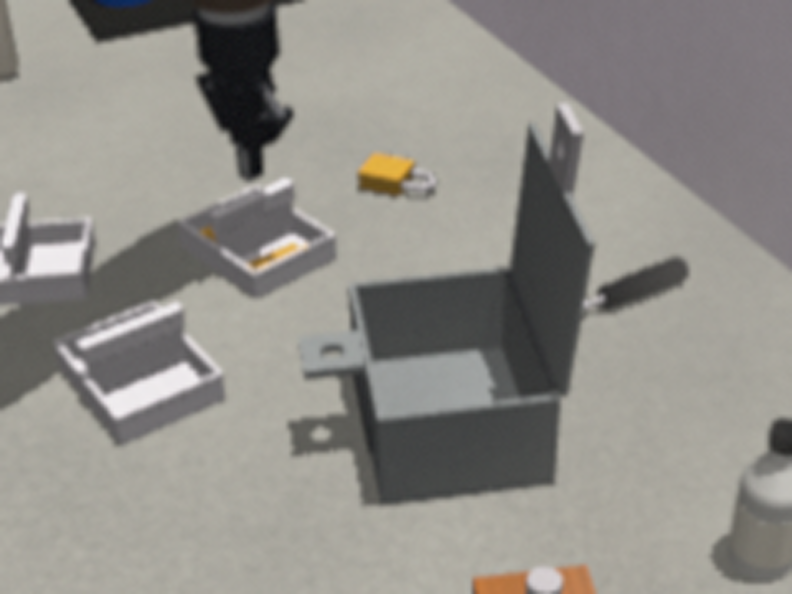

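The fingers closed on nothing (width 0), and in the side view the fingertips stand at (250,170), above the handle at (240,195). I'll check the true fingertip height against the reported TCP.

Run:
```python
from h import *
o=st(); 
for n in("side","top"):
    c=snap(n); P=cloud(c); hsv=cv2.cvtColor(c["img"],cv2.COLOR_RGB2HSV)
    X,Y,Z=np.moveaxis(P,-1,0)
    q=np.array(o["tcp_pos"]); w=np.linalg.inv(c["W"])@np.r_[q,1]; print(n,"tcp px",c["cx"]+c["fx"]*w[0]/-w[2],c["cy"]+c["fy"]*w[1]/w[2])
    m=(np.hypot(X-q[0],Y-q[1])<.06)&(hsv[...,2]<70)&(Z>.03); v,u=np.nonzero(m)
    i=np.argsort(Z[m])[:5]; print(m.sum(),P[m][i].round(3).tolist(),np.c_[u,v][i].tolist())
c=snap("wrist"); save(c,"pics/w2.png"); w=np.linalg.inv(c["T_tool_cam"])@[0,0,0,1]; print("tcp in wrist px",c["cx"]+c["fx"]*w[0]/-w[2],c["cy"]+c["fy"]*w[1]/w[2])
P=cloud(c);X,Y,Z=np.moveaxis(P,-1,0);q=P[(Z>.055)&(Z<.08)&(np.hypot(X-.489,Y-.287)<.07)];print(len(q))
```

```text
{'clock': 2.6667, 'tcp_pos': [0.4913, 0.2879, 0.0567], 'tool_rot': [-1.5579, -0.2308, 0.2278], 'force': [0.2297, -0.0663, -0.5733], 'width': -0.0004, 'joint_positions': [0.5301, 0.4738, -0.0472, 1.0477, -0.0, 0.238]}
side tcp px 276.7650799958992 161.41822693810312
1761 [[0.493, 0.281, 0.092], [0.487, 0.284, 0.092], [0.487, 0.274, 0.097], [0.486, 0.281, 0.097], [0.494, 0.275, 0.098]] [[277, 153], [275, 153], [276, 153], [275, 152], [278, 152]]
top tcp px 202.84620721790634 217.3143324675505
496 [[0.498, 0.283, 0.051], [0.494, 0.282, 0.056], [0.48, 0.284, 0.092], [0.485, 0.278, 0.092], [0.486, 0.275, 0.096]] [[205, 215], [205, 216], [201, 219], [203, 217], [204, 216]]
tcp in wrist px 320.681952353452 239.6345248426735
1999
```

View pics/w2.png

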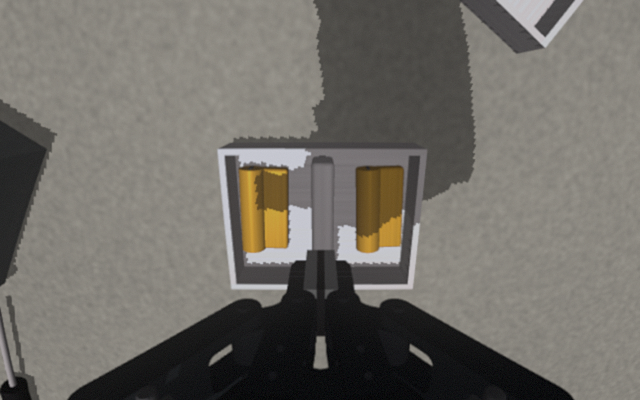

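Run:
```python
from h import *
o=st(); c=snap("wrist"); P=cloud(c); T=np.linalg.inv(c["W"]@np.linalg.inv(c["T_tool_cam"]))
for v in range(180,340,8):
    p=P[v,325]; print(v,c["img"][v,325],p.round(3),(T@np.r_[p,1])[:3].round(3))
print((c["W"]).round(3).tolist())
c=snap("side");P=cloud(c)
for v in range(140,172,2): print(v,c["img"][v,277],P[v,277].round(3))
```

```text
{'clock': 2.8167, 'tcp_pos': [0.4904, 0.2874, 0.0555], 'tool_rot': [-1.5587, -0.2291, 0.2296], 'force': [0.5496, 0.5558, -0.4511], 'width': -0.0003, 'joint_positions': [0.5302, 0.475, -0.0487, 1.0474, 0.0, 0.238]}
180 [122 115 118] [0.453 0.278 0.066] [-0.039 -0.011  0.002]
188 [121 117 119] [0.457 0.28  0.065] [-0.034 -0.009  0.002]
196 [119 114 116] [0.461 0.281 0.066] [-0.03  -0.01   0.002]
204 [120 116 118] [0.465 0.282 0.066] [-0.025 -0.011  0.002]
212 [120 115 118] [0.47  0.284 0.066] [-0.021 -0.01   0.002]
220 [122 116 116] [0.475 0.285 0.065] [-0.016 -0.009  0.002]
228 [118 113 115] [0.479 0.286 0.065] [-0.011 -0.01   0.002]
236 [119 114 117] [0.483 0.288 0.065] [-0.007 -0.01   0.002]
244 [116 112 114] [0.488 0.289 0.066] [-0.002 -0.011  0.002]
252 [59 58 57] [0.479 0.286 0.093] [-0.011 -0.038  0.002]
260 [59 58 59] [0.479 0.286 0.101] [-0.011 -0.045  0.002]
268 [57 58 57] [0.48  0.286 0.107] [-0.01  -0.051  0.002]
276 [56 55 55] [0.48  0.286 0.114] [-0.011 -0.058  0.002]
284 [51 49 50] [0.481 0.286 0.118] [-0.01  -0.063  0.002]
292 [80 79 79] [0.481 0.286 0.124] [-0.01  -0.0
[... 286 characters left out ...]
-0.075  0.002]
[[-0.288, -0.91, -0.298, 0.415], [0.958, -0.273, -0.09, 0.264], [0.0, -0.311, 0.95, 0.228], [0.0, 0.0, 0.0, 1.0]]
140 [18 19 23] [0.489 0.255 0.152]
142 [16 17 19] [0.488 0.254 0.146]
144 [16 18 20] [0.487 0.255 0.139]
146 [18 20 21] [0.494 0.279 0.118]
148 [18 19 23] [0.493 0.276 0.112]
150 [17 16 21] [0.491 0.273 0.107]
152 [18 20 22] [0.491 0.275 0.099]
154 [96 95 91] [0.492 0.279 0.089]
156 [186 182 179] [0.517 0.363 0.03 ]
158 [138 135 137] [0.494 0.291 0.067]
160 [120 118 120] [0.492 0.285 0.064]
162 [98 95 97] [0.49  0.281 0.059]
164 [95 93 95] [0.49  0.286 0.048]
166 [99 97 99] [0.49  0.286 0.041]
168 [100  97  99] [0.489 0.284 0.034]
170 [97 96 97] [0.488 0.286 0.025]
```

Both views put the real fingertips about 36 mm behind the reported TCP (tip z 0.091 with TCP z 0.0555), so nothing was touched. I'll apply that offset from here: reopen, then descend 5.4 cm in two parts, watching the force.

Call:
carry_out(series=[[[1,0,0,0,0],[1,0,0,0,0],[1,0,0,0,0],[1,0,0,0,0],[1,0,0,0,0],[1,0,1.5,0,0],[1,0,3,0,0],[1,0,3,0,0]]])

```text
clock: 3.58
tcp_pos: [0.4885, 0.2863, 0.023]
tool_rot: [-1.56, -0.226, 0.233]
force: [0.4, -0.5, -1.1]
width: 0.0852
```

Call:
carry_out(series=[[[1,0,1.2,0,0],[1,0,2.4,0,0],[1,0,2.4,0,0],[1,0,2.4,0,0]]])

```text
clock: 3.92
tcp_pos: [0.4901, 0.2872, 0.0016]
tool_rot: [-1.559, -0.228, 0.23]
force: [-0.3, 0.8, -0.4]
width: 0.0854
```

Call:
carry_out(series=[[[-1,0,0,0,0],[-1,0,0,0,0],[-1,0,0,0,0],[-1,0,0,0,0],[-1,0,0,0,0],[-1,0,0,0,0],[-1,0,0,0,0],[-1,0,0,0,0]]], force=60)

```text
clock: 4.58
tcp_pos: [0.4906, 0.2879, 0.002]
tool_rot: [-1.558, -0.23, 0.229]
force: [-0.1, 0.4, 3.6]
width: 0.0111
```

Gripped (width 11 mm). Lifting.

Call:
carry_out(series=[[[-1,0,-1,0,0],[-1,0,-3,0,0],[-1,0,-5,0,0],[-1,0,-7.5,0,0],[-1,0,-10,0,0],[-1,0,-12.5,0,0],[-1,0,-14,0,0],[-1,0,-14,0,0]]])

```text
clock: 5.25
tcp_pos: [0.4922, 0.2883, 0.1453]
tool_rot: [-1.557, -0.233, 0.225]
force: [0.4, 0.7, -4.8]
width: 0.0113
```

Run:
```python
from h import *
o=st(); m=R.from_rotvec(o["tool_rot"]).as_matrix(); print(np.degrees(np.arctan2(m[1,2],m[0,2])))
c=snap("wrist"); P=cloud(c); h=cv2.cvtColor(c["img"],cv2.COLOR_RGB2HSV)
q=P[(h[...,1]>150)&(h[...,0]<30)&(h[...,0]>15)]; q=q[np.hypot(q[:,0]-o["tcp_pos"][0],q[:,1]-o["tcp_pos"][1])<.09]; print("brass",len(q),q.mean(0).round(3),np.percentile(q[:,2],[5,50,95]).round(3))
print("to hover box",go([.5458,-.0284,.145]).round(2))
```

```text
{'clock': 5.25, 'tcp_pos': [0.4922, 0.2883, 0.1453], 'tool_rot': [-1.5569, -0.2335, 0.2249], 'force': [0.4137, 0.7022, -4.8031], 'width': 0.0113, 'joint_positions': [0.53, 0.4031, 0.0868, 1.2489, -0.0004, 0.2379]}
106.73537172759686
brass 11717 [0.486 0.285 0.16 ] [0.156 0.158 0.164]
to hover box [ -3.88  -0.23 -31.84]
```

Call:
carry_out(series=[[[-1,-0.1,0,-1,-0.0],[-1,-0.4,0,-3,0.08],[-1,-0.7,0,-5.5,0.18],[-1,-1,0,-8,0.28],[-1,-1.2,0,-10.5,0.38],[-1,-1.4,0,-13,0.48],[-1,-1.7,0,-15,0.575],[-1,-1.9,0,-16,0.575]]])

```text
clock: 5.97
tcp_pos: [0.5168, 0.1251, 0.139]
tool_rot: [-1.563, 0.229, -0.222]
force: [-1.2, -0.2, -5.5]
width: 0.011
```

Run:
```python
from h import *
o=st(); m=R.from_rotvec(o["tool_rot"]).as_matrix(); print(np.degrees(np.arctan2(m[1,2],m[0,2])))
print("to hover box",go([.5458,-.0284,.145]).round(2))
```

```text
{'clock': 5.9667, 'tcp_pos': [0.5168, 0.1251, 0.139], 'tool_rot': [-1.5626, 0.2295, -0.2223], 'force': [-1.2125, -0.1813, -5.4603], 'width': 0.011, 'joint_positions': [0.2386, 0.3418, -0.0208, 1.2139, -0.0017, 0.5262]}
73.52035545817861
to hover box [  7.14  -0.56 -13.9 ]
```

Call:
carry_out(series=[[[-1,1,-0.5,-2,0],[-1,2,-0.5,-4.5,0],[-1,3,-0.5,-7,0],[-1,4,-0.5,-9.5,0],[-1,5,-0.5,-12,0],[-1,6.2,-0.5,-13.5,0],[-1,7.1,-0.5,-13.9,0],[-1,7.1,-0.5,-13.9,0]]])

```text
clock: 6.63
tcp_pos: [0.5482, -0.0261, 0.1451]
tool_rot: [-1.56, 0.224, -0.222]
force: [0.7, 0.5, -6.2]
width: 0.0111
```

Run:
```python
from h import *
o=st(); m=R.from_rotvec(o["tool_rot"]).as_matrix(); print(np.degrees(np.arctan2(m[1,2],m[0,2])))
print("to box floor",go([.5458,-.0284,.007]).round(2))
c=snap("wrist"); save(c,"pics/w3.png"); a=snap("top"); P=cloud(c)
X,Y,Z=np.moveaxis(P,-1,0); B=np.array([.5458,-.0284]); yw=np.radians(-16.5)
bx=(X-B[0])*np.cos(yw)+(Y-B[1])*np.sin(yw); by=-(X-B[0])*np.sin(yw)+(Y-B[1])*np.cos(yw)
m=(abs(Z-.089)<.004)&(abs(bx)<.08)&(abs(by)<.1)
print("rim bx,by pct",m.sum(),np.percentile(bx[m],[1,50,99]).round(4),np.percentile(by[m],[1,99]).round(4))
m=(Z>.16)&(Z<.18)&(abs(by)<.08)&(abs(bx)<.08); print("tray rim",m.sum(),np.percentile(bx[m],[1,99]).round(4),np.percentile(by[m],[1,99]).round(4),np.median(Z[m]))
for b0,b1 in((-.08,0),(0,.08)):
  s=(Z>.165)&(Z<.18)&(by>b0)&(by<b1)&(abs(bx)<.08); print(np.median(Z[s]))
```

```text
{'clock': 6.6333, 'tcp_pos': [0.5482, -0.0261, 0.1451], 'tool_rot': [-1.5595, 0.224, -0.2218], 'force': [0.6724, 0.4558, -6.2391], 'width': 0.0111, 'joint_positions': [-0.0475, 0.3671, 0.0327, 1.2377, -0.0001, 0.2365]}
73.73039919469868
to box floor [-0.15 13.81 -0.28]
rim bx,by pct 3735 [-0.0795 -0.0677 -0.0389] [-0.0886  0.0902]
tray rim 13973 [-0.0482  0.0765] [-0.0617  0.0676] 0.1656967517145654
0.17240696438786932
0.17246342812901028
```

View pics/w3.png

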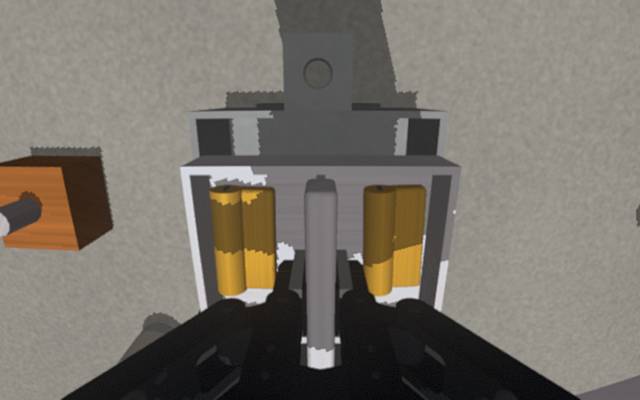

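The tray hangs level (173/172 mm on both sides) and sits centred above the box to about 3 mm, with both cylinders in it. The lug hole is at (318,73). Lowering.

Call:
carry_out(series=[[[-1,-0.1,1,-0.25,0],[-1,-0.1,2.5,-0.25,0],[-1,-0.1,4.2,-0.25,0],[-1,-0.1,6,-0.25,0],[-1,-0.1,8,-0.25,0],[-1,-0.1,10,-0.25,0],[-1,-0.1,11.3,-0.25,0],[-1,-0.1,12,-0.25,0]]])

```text
clock: 7.4
tcp_pos: [0.5436, -0.0248, 0.0241]
tool_rot: [-1.56, 0.224, -0.216]
force: [-0.3, -0.9, -5.5]
width: 0.0111
```

Call:
carry_out(series=[[[-1,0,0,0,0],[-1,0,0,0,0]]])

```text
clock: 7.57
tcp_pos: [0.5459, -0.0257, 0.0266]
tool_rot: [-1.559, 0.221, -0.22]
force: [0.7, -0.6, -4.5]
width: 0.0114
```

Run:
```python
from h import *
o=st(); print("to box floor",go([.5458,-.0284,.007]).round(2))
```

```text
{'clock': 7.5667, 'tcp_pos': [0.5459, -0.0257, 0.0266], 'tool_rot': [-1.5593, 0.2213, -0.22], 'force': [0.7155, -0.6319, -4.5141], 'width': 0.0114, 'joint_positions': [-0.0472, 0.468, -0.147, 0.9566, 0.0002, 0.234]}
to box floor [ 0.07  1.96 -0.26]
```

Call:
carry_out(series=[[[-1,0,0.4,-0.2,0],[-1,0,0.8,-0.2,0],[-1,0,1.2,-0.2,0],[-1,0,1.5,-0.2,0],[-1,0,1.7,-0.2,0],[-1,0,1.8,-0.2,0],[-1,0,1.8,-0.2,0],[-1,0,1.8,-0.2,0]]])

```text
clock: 8.23
tcp_pos: [0.5457, -0.0285, 0.0086]
tool_rot: [-1.559, 0.222, -0.222]
force: [0.6, 0.7, -5.7]
width: 0.0111
```

Call:
carry_out(series=[[[-1,0,0.1,0,0],[-1,0,0.15,0,0],[-1,0,0.2,0,0],[-1,0,0.2,0,0],[-1,0,0.2,0,0]]])

```text
clock: 8.65
tcp_pos: [0.5458, -0.0285, 0.007]
tool_rot: [-1.559, 0.222, -0.222]
force: [-2.0, 0.3, -1.5]
width: 0.0111
```

Call:
carry_out(series=[[[-1,0,0.05,0,0],[-1,0,0.1,0,0],[-1,0,0.1,0,0],[-1,0,0.1,0,0]]])

```text
clock: 8.98
tcp_pos: [0.5458, -0.0285, 0.0071]
tool_rot: [-1.559, 0.221, -0.223]
force: [-4.2, 0.4, 6.6]
width: 0.0112
```

The floor carries the tray now. Releasing and rising.

Call:
carry_out(series=[[[0.3,0,0,0,0],[0.3,0,0,0,0],[0.3,0,0,0,0],[0.3,0,0,0,0],[0.3,0,0,0,0],[0.3,0,-1,0,0],[0.3,0,-3,0,0],[0.3,0,-5,0,0]]])

```text
clock: 9.65
tcp_pos: [0.5447, -0.0285, 0.0559]
tool_rot: [-1.56, 0.224, -0.22]
force: [0.8, -0.2, -0.2]
width: 0.0557
```

Call:
carry_out(series=[[[0.3,0,-3,0,0],[0.3,0,-6,0,0],[0.3,0,-9.5,0,0],[0.3,0,-13,0,0],[0.3,0,-16.5,0,0],[0.3,0,-20,0,0],[-1,0,-22,0,0],[-1,0,-22,0,0]]])

```text
clock: 10.32
tcp_pos: [0.5481, -0.0286, 0.2825]
tool_rot: [-1.558, 0.213, -0.231]
force: [-0.1, -0.3, 0.9]
width: 0.0323
```

Run:
```python
from h import *
o=st(); c=snap("wrist"); a=snap("top"); P=np.vstack([cloud(a).reshape(-1,3)]); W=cloud(c)
B=np.array([.5458,-.0284]); yw=np.radians(-16.5)
def f(P):
    d=P[...,:2]-B; return d[...,0]*np.cos(yw)+d[...,1]*np.sin(yw), -d[...,0]*np.sin(yw)+d[...,1]*np.cos(yw), P[...,2]
bx,by,z=f(W); m=(abs(bx)<.06)&(abs(by)<.08)&(z>.028)&(z<.04)
print("tray rim",m.sum(),np.percentile(z[m],[5,95]).round(4),np.percentile(bx[m],[1,99]).round(4),np.percentile(by[m],[1,99]).round(4))
h=cv2.cvtColor(c["img"],cv2.COLOR_RGB2HSV); m=(h[...,1]>150)&(h[...,0]<30)&(h[...,0]>15)&(abs(by)<.08)&(abs(bx)<.07)
for s in(-1,1):
    k=m&(by*s>0); print("cyl",k.sum(),np.percentile(z[k],[5,50,95]).round(3))
bx,by,z=f(cloud(a)); m=(z>.15)&(abs(by)<.1)&(bx>.06)&(bx<.16)
t=m&(abs(by-.06)<.015); i=np.argsort(z[t]); print("lid +y strip",np.c_[bx[t],z[t]][i][::8].round(3).tolist())
T=lambda x,y:B+[x*np.cos(yw)-y*np.sin(yw), x*np.sin(yw)+y*np.cos(yw)]
print(T(.11,.065),T(.0,.065),np.linalg.norm(T(.11,.065)), T(.11,-.065)); save(c,"pics/w4.png")
```

```text
{'clock': 10.3167, 'tcp_pos': [0.5481, -0.0286, 0.2825], 'tool_rot': [-1.5583, 0.2129, -0.231], 'force': [-0.0678, -0.2565, 0.919], 'width': 0.0323, 'joint_positions': [-0.0522, 0.3142, 0.3133, 1.5584, 0.0, 0.2306]}
tray rim 1160 [0.0307 0.036 ] [-0.0487  0.05  ] [-0.0645  0.0654]
cyl 975 [0.018 0.02  0.026]
cyl 935 [0.017 0.021 0.026]
lid +y strip []
[0.66973117 0.00268159] [0.564261   0.03392328] 0.6697365367551124 [ 0.63280917 -0.12196497]
```

View pics/w4.png

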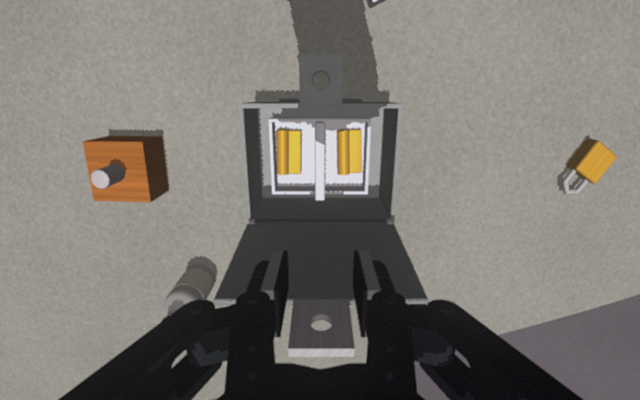

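The tray lies flat on the bottom (rim at 31–36 mm) with both cylinders in it, and the lid is still upright. Next I go over the lid and down behind its tongue.

Call:
carry_out(series=[[[-1,3,0,0,0],[-1,6,0,0,0],[-1,9,0,0,0],[-1,11.8,0,0,0],[-1,11.8,0,0,0],[-1,11.8,3,0,0],[-1,11.8,5,0,0],[-1,11.8,5,0,0]]])

```text
clock: 11.08
tcp_pos: [0.6549, -0.061, 0.218]
tool_rot: [-1.56, 0.233, -0.211]
force: [-0.9, 0.6, -1.2]
width: 0.0001
```

Run:
```python
from h import *
o=st(); yw=np.radians(-16.5); d=np.array(o["tcp_pos"][:2])-[.5458,-.0284]; print("bx,by",d@[np.cos(yw),np.sin(yw)],d@[-np.sin(yw),np.cos(yw)])
c=snap("side"); P=cloud(c); d=P[...,:2]-np.array([.5458,-.0284]); bx=d@np.array([np.cos(yw),np.sin(yw)]); by=d@np.array([-np.sin(yw),np.cos(yw)])
z=P[...,2]
m=(abs(by)<.12)&(bx>.06)&(bx<.1)&(z>.1)&(z<.3)
for z0 in np.arange(.11,.31,.02):
    k=m&(abs(z-z0)<.01); print(z0.round(2),k.sum(),np.percentile(bx[k],[2,50,98]).round(3) if k.sum() else "")
```

```text
{'clock': 11.0833, 'tcp_pos': [0.6549, -0.061, 0.218], 'tool_rot': [-1.56, 0.2329, -0.2112], 'force': [-0.8529, 0.5756, -1.2045], 'width': 0.0001, 'joint_positions': [-0.093, 0.5847, 0.5668, 1.5666, 0.0001, 0.1899]}
bx,by 0.11390991819281956 -0.0003011305884968514
0.11 148 [0.069 0.071 0.075]
0.13 152 [0.071 0.072 0.076]
0.15 161 [0.072 0.074 0.078]
0.17 170 [0.074 0.076 0.08 ]
0.19 165 [0.076 0.077 0.082]
0.21 178 [0.078 0.079 0.084]
0.23 171 [0.079 0.081 0.088]
0.25 72 [0.081 0.083 0.09 ]
0.27 86 [0.083 0.086 0.093]
0.29 0
```

Call:
carry_out(series=[[[-1,0,2,0,0],[-1,0,3.4,0,0],[-1,-1,3.4,0,0],[-1,-2,3.4,0,0],[-1,-3,3.5,0,0],[-1,-4,3.6,0,0],[-1,-5,3.7,0,0],[-1,-5,3.7,0,0]]])

```text
clock: 11.8
tcp_pos: [0.6101, -0.047, 0.191]
tool_rot: [-1.559, 0.22, -0.223]
force: [0.1, 0.5, -0.3]
width: 0.0002
```

```bash
cat > lid.py <<'E'
from h import *
o=st(); yw=np.radians(-16.5); d=np.array(o["tcp_pos"][:2])-[.5458,-.0284]; print("bx,by",d@[np.cos(yw),np.sin(yw)],d@[-np.sin(yw),np.cos(yw)])
c=snap("side"); P=cloud(c); d=P[...,:2]-np.array([.5458,-.0284]); bx=d@np.array([np.cos(yw),np.sin(yw)]); by=d@np.array([-np.sin(yw),np.cos(yw)])
z=P[...,2]
h=cv2.cvtColor(c["img"],cv2.COLOR_RGB2HSV)
m=(by<-.04)&(by>-.09)&(bx>-.1)&(bx<.1)&(z>.1)&(z<.25)&(h[...,1]<60)
if m.sum()>30:
    p=np.polyfit(z[m],bx[m],1); print(m.sum(),"lid angle",np.arctan2(1,-p[0]),p)
k=(abs(by)<.09)&(abs(bx)<.13)&(z>.08); print("z pct",np.percentile(z[k],[5,50,90]).round(3))
save(c,"pics/lid.png",(240,80,440,280),3)
E
python3 lid.py
```

```text
{'clock': 11.8, 'tcp_pos': [0.6101, -0.047, 0.191], 'tool_rot': [-1.5592, 0.2201, -0.2231], 'force': [0.0828, 0.5351, -0.2662], 'width': 0.0002, 'joint_positions': [-0.077, 0.4699, 0.3099, 1.4089, 0.0001, 0.2053]}
bx,by 0.06690399274792476 0.00037483637622680874
255 lid angle 1.4166153950724423 [-0.15541438  0.084065  ]
z pct [0.089 0.436 0.563]
```

The lid now stands at 1.42 rad and is following. Pushing on.

Call:
carry_out(series=[[[-1,-1,0.2,0,0],[-1,-2,0.6,0,0],[-1,-3,1,0,0],[-1,-4,1.5,0,0],[-1,-5,2,0,0],[-1,-6,2.6,0,0],[-1,-6.8,3,0,0],[-1,-6.8,3,0,0]]])

```text
clock: 12.52
tcp_pos: [0.5445, -0.0282, 0.1587]
tool_rot: [-1.559, 0.223, -0.221]
force: [-1.3, 1.1, -0.3]
width: 0.0003
```

```bash
python3 lid.py
```

```text
{'clock': 12.5167, 'tcp_pos': [0.5445, -0.0282, 0.1587], 'tool_rot': [-1.5594, 0.2228, -0.2206], 'force': [-1.2909, 1.0894, -0.2555], 'width': 0.0003, 'joint_positions': [-0.0519, 0.352, 0.0469, 1.267, 0.0001, 0.2306]}
bx,by -0.0013040013062287628 -0.00019797658442048075
404 lid angle 0.8166270920561528 [-0.93941447  0.16158892]
z pct [0.09  0.442 0.578]
```

The lid is at 0.82 rad and sinking. I move to above the pin while it closes, opening the gripper on the way.

Call:
carry_out(series=[[[-1,0.2,-1,-3,0],[-1,0.4,-1,-6.5,0],[-1,0.6,-1,-10,0],[0.3,0.8,-1,-13.5,0],[0.3,1,-1,-17,0],[0.3,1.2,-1,-20.5,0],[0.3,1.4,0,-24,0],[0.3,1.4,1,-26.4,0]]])

```text
clock: 13.23
tcp_pos: [0.4863, -0.2901, 0.1499]
tool_rot: [-1.562, 0.221, -0.227]
force: [-0.0, -0.7, 0.0]
width: 0.0551
```

Call:
carry_out(series=[[[0.3,0,0,0,0],[0.3,0,0,0,0]]])

```text
clock: 13.4
tcp_pos: [0.4852, -0.2875, 0.1483]
tool_rot: [-1.558, 0.225, -0.224]
force: [0.5, 0.6, 0.0]
width: 0.0554
```

```bash
python3 lid.py
python3 - <<'E'
from h import *
o=st(); c=snap("wrist"); P=cloud(c); X,Y,Z=np.moveaxis(P,-1,0)
m=(np.hypot(X-.484,Y+.286)<.03)&(Z>.087)&(Z<.096); q=P[m]; r=cv2.minEnclosingCircle((q[:,:2]*1000).astype(np.float32)) if len(q) else 0; print(len(q),r,np.median(q[:,2]))
m=(np.hypot(X-.484,Y+.286)<.06)&(Z>.05)&(Z<.058); print("block",np.median(Z[m]))
if len(q): print(go([r[0][0]/1000,r[0][1]/1000,.028]).round(2))
E
```

```text
{'clock': 13.4, 'tcp_pos': [0.4852, -0.2875, 0.1483], 'tool_rot': [-1.5585, 0.2249, -0.224], 'force': [0.5263, 0.5814, 0.0111], 'width': 0.0554, 'joint_positions': [-0.5351, 0.394, 0.0813, 1.2589, 0.0004, -0.2492]}
bx,by 0.015432157110245865 -0.26563062215092437
487 lid angle 0.44043049709756565 [-2.12176133  0.2734373 ]
z pct [0.086 0.129 0.158]
{'clock': 13.45, 'tcp_pos': [0.4858, -0.2865, 0.1488], 'tool_rot': [-1.5588, 0.2227, -0.2232], 'force': [0.6627, 0.7353, 0.0214], 'width': 0.0555, 'joint_positions': [-0.5332, 0.3931, 0.0813, 1.2589, 0.0006, -0.2491]}
723 ((485.4826354980469, -285.4074401855469), 11.915733337402344) 0.09053771385338646
block 0.054658082197300895
[-0.09 12.12  0.02]
```

Call:
carry_out(series=[[[0.3,0,3,0,0],[0.3,0,6,0,0],[0.3,0,9,0,0],[0.3,0,11,0,0],[0.3,0,12,0,0],[0.3,0,12,0,0],[0.3,0,12,0,0]]])

```text
clock: 14.08
tcp_pos: [0.4864, -0.2854, 0.0294]
tool_rot: [-1.56, 0.22, -0.221]
force: [1.1, -0.6, 0.1]
width: 0.0557
```

```bash
python3 lid.py; python3 -c "
from h import *
print(go([.4853,-.2855,.026]).round(2))"
```

```text
{'clock': 14.0833, 'tcp_pos': [0.4864, -0.2854, 0.0294], 'tool_rot': [-1.5597, 0.2202, -0.2213], 'force': [1.0986, -0.6048, 0.146], 'width': 0.0557, 'joint_positions': [-0.5307, 0.4934, -0.0953, 0.9814, 0.0001, -0.2494]}
bx,by 0.016013679929115083 -0.2632933737794791
z pct [0.088 0.096 0.098]
[-0.18  0.42  0.  ]
```

The lid is shut (plate at 96 mm, tongue at 98). Gripping the pin.

Call:
carry_out(series=[[[0.3,-0.1,0.3,0,0],[-1,-0.1,0.3,0,0],[-1,-0.1,0.3,0,0],[-1,-0.1,0.3,0,0],[-1,-0.1,0.3,0,0],[-1,-0.1,0.3,0,0],[-1,-0.1,0.3,0,0],[-1,-0.1,0.3,0,0]]], force=60)

```text
clock: 14.8
tcp_pos: [0.485, -0.286, 0.0267]
tool_rot: [-1.56, 0.221, -0.223]
force: [-0.5, 1.1, 6.0]
width: 0.0226
```

Call:
carry_out(series=[[[-1,0,-0.5,0,0],[-1,0,-1.5,0,0],[-1,0,-3,0,0],[-1,0,-5,0,0],[-1,0,-7.5,0,0],[-1,0,-10,0,0],[-1,0,-12,0,0],[-1,0,-12,0,0]]])

```text
clock: 15.47
tcp_pos: [0.4869, -0.2873, 0.1509]
tool_rot: [-1.563, 0.216, -0.228]
force: [1.1, -0.8, -0.6]
width: 0.0226
```

```bash
cat > eye.py <<'E'
from h import *
o=st(); t=np.array(o["tcp_pos"])
def eye(c,name,guess=(.4545,-.0019)):
    # dark hole in tongue: project mask near guess
    P=cloud(c); g=np.hypot(P[...,0]-guess[0],P[...,1]-guess[1]); 
    win=g<.02
    gray=cv2.cvtColor(c["img"],cv2.COLOR_RGB2GRAY).astype(float)
    if win.sum()<20: print(name,"no view"); return
    v,u=np.nonzero(win); med=np.median(gray[win]); m=win&(gray<med-12)
    n,l,s,ce=cv2.connectedComponentsWithStats(m.astype(np.uint8))
    for i in range(1,n):
        if s[i,4]>6: print(name,"hole?",s[i].tolist(),ce[i].round(1),onz(c,*ce[i],.098).round(4))
    d=P[...,:2]-np.array([.5458,-.0284]); yw=np.radians(-16.5); bx=d@np.array([np.cos(yw),np.sin(yw)]); by=d@np.array([-np.sin(yw),np.cos(yw)])
    k=(bx<-.08)&(bx>-.14)&(abs(by)<.05)&(abs(P[...,2]-.097)<.004); print(name,"tongue bx,by range",k.sum(),np.percentile(bx[k],[0,1,99]).round(4),np.percentile(by[k],[1,99]).round(4),np.median(P[...,2][k]).round(4))
for n in("top","side","wrist"): eye(snap(n),n)
c=snap("side"); P=cloud(c)
m=(np.hypot(P[...,0]-t[0],P[...,1]-t[1])<.03)&(P[...,2]<t[2]+.03)&(P[...,2]>.065); q=P[m]
print(m.sum())
for z0 in np.arange(t[2]-.06,t[2]+.05,.01):
    k=q[abs(q[:,2]-z0)<.005]
    if len(k): print(z0.round(3),len(k),k.mean(0).round(4),np.ptp(k,axis=0).round(3))
E
python3 eye.py
```

```text
{'clock': 15.4667, 'tcp_pos': [0.4869, -0.2873, 0.1509], 'tool_rot': [-1.5628, 0.2159, -0.2285], 'force': [1.1107, -0.8061, -0.5528], 'width': 0.0226, 'joint_positions': [-0.533, 0.3872, 0.0781, 1.2529, -0.0002, -0.25]}
top hole? [308, 212, 9, 9, 56] [311.8 215.9] [ 0.4526 -0.0025  0.098 ]
top hole? [306, 225, 10, 4, 22] [310.7 226.7] [0.425  0.0036 0.098 ]
top tongue bx,by range 235 [-0.1211 -0.1209 -0.0803] [-0.0229  0.0221] 0.0975
side hole? [298, 203, 5, 3, 12] [299.9 203.8] [ 0.4534 -0.0034  0.098 ]
side hole? [297, 227, 13, 9, 90] [302.9 231.3] [ 0.4182 -0.1059  0.098 ]
side tongue bx,by range 181 [-0.1215 -0.121  -0.0806] [-0.0251  0.0229] 0.0983Traceback (most recent call last):
  File "eye.py", line 15, in <module>
    for n in("top","side","wrist"): eye(snap(n),n)
                                    ~~~^^^^^^^^^^^
  File "eye.py", line 14, in eye
    k=(bx<-.08)&(bx>-.14)&(abs(by)<.05)&(abs(P[...,2]-.097)<.004); print(name,"tongue bx,by range",k.sum(),np.percentile(bx[k],[0,1,99]).round(4),np.percentile(by[k],[1,99]).round(4),np.median(P[...,2][k]).round(4))
                                                                                                           ~~~~~~~~~~~~~^^^^^^^^^^^^^^^^
    return _quantile_unchecked(
        a, q, axis, out, overwrite_input, method, keepdims, weights)
    return _ureduce(a,
                    func=_quantile_ureduce_func,
    ...<5 lines>...
                    overwrite_input=overwrite_input,
                    method=method)
    r = func(a, **kwargs)
    result = _quantile(arr,
                       quantiles=q,
    ...<2 lines>...
                       out=out,
                       weights=wgt)
    slices_having_nans = np.isnan(arr[-1, ...])
                                  ~~~^^^^^^^^^
IndexError: index -1 is out of bounds for axis 0 with size 0
```

Pin held (width 22.6 mm). The lid's hole is at about (0.4530,−0.0028), with top and side agreeing to about 1 mm. Moving above it.

Call:
carry_out(series=[[[-1,-1,0,2.5,0],[-1,-2.5,0,6,0],[-1,-4,0,9.5,0],[-1,-5.5,0,13,0],[-1,-7,0,16.5,0],[-1,-8.5,0,20,0],[-1,-10,0,23.5,0],[-1,-11.2,0,26.4,0]]])

```text
clock: 16.28
tcp_pos: [0.448, 0.0013, 0.1437]
tool_rot: [-1.56, 0.225, -0.218]
force: [-0.1, 0.4, -1.0]
width: 0.0226
```

Call:
carry_out(series=[[[-1,0,0,0,0],[-1,0,0,0,0],[-1,0,0,0,0],[-1,0,0,0,0]]])

```text
clock: 16.62
tcp_pos: [0.4501, -0.0018, 0.1448]
tool_rot: [-1.56, 0.224, -0.222]
force: [0.7, 0.3, -1.1]
width: 0.0225
```

```bash
sed -i 's/if win.sum()<20:/if win.sum()<20 or name=="wrist":/' eye.py; python3 eye.py
python3 - <<'E'
from h import *
c=snap("wrist"); s=snap("side")
i=np.vstack([cv2.resize(c["img"][60:330,180:460,::-1],(560,540)),]); j=cv2.resize(s["img"][120:240,250:370,::-1],(540,540),interpolation=cv2.INTER_CUBIC)
cv2.imwrite("pics/p1.png",cv2.resize(np.hstack([i,j]),(800,393)))
print(go([.4534,-.0022,.15]).round(2))
E
```

```text
{'clock': 16.6167, 'tcp_pos': [0.4501, -0.0018, 0.1448], 'tool_rot': [-1.5598, 0.2243, -0.2217], 'force': [0.6832, 0.2894, -1.14], 'width': 0.0225, 'joint_positions': [-0.0036, 0.1787, -0.2246, 1.1692, -0.0003, 0.2805]}
top hole? [298, 133, 22, 5, 62] [308.4 135.1] [ 0.6733 -0.0198  0.098 ]
[ 0.28 -0.47  0.06]Traceback (most recent call last):
  File "eye.py", line 15, in <module>
    for n in("top","side","wrist"): eye(snap(n),n)
                                    ~~~^^^^^^^^^^^
  File "eye.py", line 14, in eye
    k=(bx<-.08)&(bx>-.14)&(abs(by)<.05)&(abs(P[...,2]-.097)<.004); print(name,"tongue bx,by range",k.sum(),np.percentile(bx[k],[0,1,99]).round(4),np.percentile(by[k],[1,99]).round(4),np.median(P[...,2][k]).round(4))
                                                                                                           ~~~~~~~~~~~~~^^^^^^^^^^^^^^^^
    return _quantile_unchecked(
        a, q, axis, out, overwrite_input, method, keepdims, weights)
    return _ureduce(a,
                    func=_quantile_ureduce_func,
    ...<5 lines>...
                    overwrite_input=overwrite_input,
                    method=method)
    r = func(a, **kwargs)
    result = _quantile(arr,
                       quantiles=q,
    ...<2 lines>...
                       out=out,
                       weights=wgt)
    slices_having_nans = np.isnan(arr[-1, ...])
                                  ~~~^^^^^^^^^
IndexError: index -1 is out of bounds for axis 0 with size 0
```

View pics/p1.png

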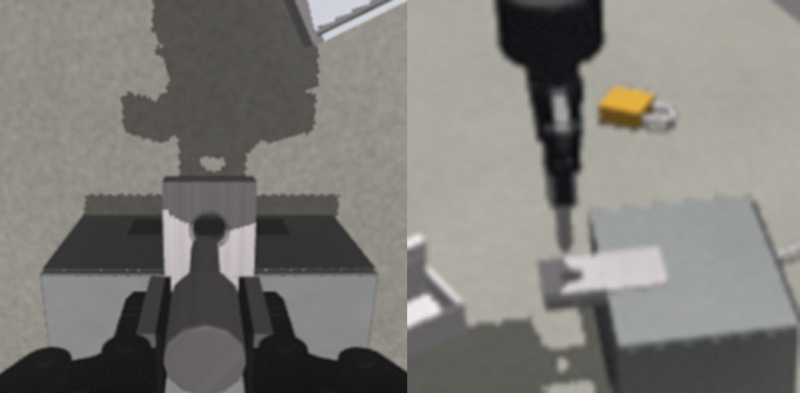

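The wrist view (left) shows the hole ring at about (210,225), half hidden behind the pin's foot. The side view shows the pin hanging upright just above the tongue. I'll measure both in the wrist frame.

```bash
cat > pin.py <<'E'
from h import *
o=st(); t=np.array(o["tcp_pos"]); c=snap("wrist"); P=cloud(c); g=cv2.cvtColor(c["img"],cv2.COLOR_RGB2GRAY)
yw=np.radians(-16.5); ex=np.array([np.cos(yw),np.sin(yw)]); ey=np.array([-np.sin(yw),np.cos(yw)])
d=P[...,:2]-t[:2]; bx,by,z=d@ex,d@ey,P[...,2]
print("relative to TCP in box axes (mm)")
for z0 in np.arange(t[2]-.018,t[2]+.065,.006):
    k=(abs(by)<.02)&(abs(bx)<.02)&(abs(z-z0)<.003)
    if k.sum()>8: print("z-foot %.1f"%((z0-t[2]+.0217)*1e3),k.sum(),"by",np.percentile(by[k]*1e3,[2,98]).round(1),"bx front",np.percentile(bx[k]*1e3,[2,50]).round(1))
hp=(abs(z-.097)<.006)&(abs(by)<.03)&(bx>-.05)&(bx<.02)
k=(abs(z-.098)<.002)&(abs(by)<.03)&(bx>-.05)&(bx<.03)
print("tongue bx,by",np.percentile(bx[k]*1e3,[1]).round(1),np.percentile(by[k]*1e3,[1,99]).round(1))
# pixels whose surface is clearly below tongue top inside tongue footprint = hole; cast onto z=.098
o0=c["W"][:3,3]; Q=o0+(P-o0)*((.098-o0[2])/(P[...,2:]-o0[2])); d=Q[...,:2]-t[:2]; qx,qy=d@ex,d@ey
h=(z<.0955)&(abs(qy)<.018)&(qx>-.02)&(qx<.02)
n,l,s,ce=cv2.connectedComponentsWithStats(h.astype(np.uint8))
for i in range(1,n):
    if s[i,4]>20:
        k=l==i; print("hole",s[i].tolist(),"qx",np.percentile(qx[k]*1e3,[1,99]).round(1),"qy",np.percentile(qy[k]*1e3,[1,99]).round(1))
        pts=[(qx[v,l[v]==i],qy[v,l[v]==i]) for v in range(s[i,1],s[i,1]+s[i,3])]
        A=[];b=[]
        for a,e in pts:
            for j in(0,-1): A.append([2*a[j],2*e[j]]); b.append(a[j]**2+e[j]**2-.008**2)
        # circle r=8 mm fit to row ends, upper half only
        from scipy.optimize import least_squares
        E=np.array(A)/2; E=E[E[:,0]<np.median(E[:,0])] if len(E)>12 else E
        f=least_squares(lambda p:np.hypot(*(E-p).T)-.008,[E[:,0].mean(),E[:,1].mean()],loss="soft_l1",f_scale=.001); print("fit centre bx,by mm",(f.x*1e3).round(2),"res",(f.fun*1e3).round(1))
print("eye from far views (mm)", (np.array([.4534,-.0022])-t[:2])@ex*1e3,(np.array([.4534,-.0022])-t[:2])@ey*1e3)
E
python3 pin.py
```

```text
{'clock': 16.7667, 'tcp_pos': [0.4505, -0.002, 0.1453], 'tool_rot': [-1.5594, 0.2242, -0.2232], 'force': [0.1518, 0.0338, -2.117], 'width': 0.0227, 'joint_positions': [-0.0043, 0.1782, -0.2238, 1.1694, -0.0001, 0.2807]}
relative to TCP in box axes (mm)
z-foot 3.7 9 by [-5.  5.] bx front [-4.9 -3.6]
z-foot 9.7 70 by [-5.6  6.1] bx front [-5.4 -4.5]
z-foot 15.7 76 by [-5.4  6. ] bx front [-5.3 -4.4]
z-foot 21.7 79 by [-5.3  5.8] bx front [-5.4 -4.3]
z-foot 27.7 86 by [-5.3  5.8] bx front [-5.3 -4.4]
z-foot 33.7 89 by [-4.9  5.4] bx front [-5.4 -4.4]
z-foot 39.7 22 by [-2.7  3.5] bx front [-5.6 -4.8]
z-foot 51.7 137 by [-10.9  11.5] bx front [-11.2  -9.5]
z-foot 57.7 438 by [-17.4  17.7] bx front [-11.2 -10. ]
z-foot 63.7 547 by [-19.3  19.3] bx front [-11.1 -10. ]
z-foot 69.7 593 by [-19.3  19.2] bx front [-11. -10.]
z-foot 75.7 692 by [-19.1  18.5] bx front [-11.1 -10. ]
z-foot 81.7 945 by [-17.8  18. ] bx front [-11.1  -9.6]
tongue bx,by [-20.9] [-20.1  25.3]
hole [312, 205, 24, 21, 348] qx [-4.8  9.1] qy [-5.2 10.5]
fit centre bx,by mm [2.79 2.5 ] res [ 0.3  0.3  0.6 -0.  -0.1 -0.1 -0.3 -0.4  0.1  0.1  0.2 -0.4 -0.2 -0.2
 -0.5  0.1 -0.1 -0.1 -0.2 -0.3  0.4]
eye from far views (mm) 2.844032663888335 0.6356404047629493
```

Call:
carry_out(series=[[[-1,0.25,0,0.22,0],[-1,0.25,0.6,0.22,0],[-1,0.25,1.2,0.22,0],[-1,0.25,1.6,0.22,0],[-1,0.25,1.6,0.22,0],[-1,0.25,1.6,0.22,0],[-1,0.25,1.6,0.22,0]]])

```text
clock: 17.4
tcp_pos: [0.4535, 0.0006, 0.1296]
tool_rot: [-1.559, 0.222, -0.222]
force: [-0.6, 0.6, -0.8]
width: 0.0228
```

```bash
python3 pin.py
```

```text
{'clock': 17.4, 'tcp_pos': [0.4535, 0.0006, 0.1296], 'tool_rot': [-1.5594, 0.222, -0.2217], 'force': [-0.5558, 0.58, -0.77], 'width': 0.0228, 'joint_positions': [0.0013, 0.1963, -0.2447, 1.1299, -0.0, 0.284]}
relative to TCP in box axes (mm)
z-foot 3.7 9 by [-5.   5.5] bx front [-5.1 -4.2]
z-foot 9.7 73 by [-5.3  6.2] bx front [-5.4 -4.4]
z-foot 15.7 74 by [-5.5  6. ] bx front [-5.3 -4.3]
z-foot 21.7 76 by [-5.3  5.8] bx front [-5.3 -4.4]
z-foot 27.7 84 by [-5.3  5.8] bx front [-5.5 -4.2]
z-foot 33.7 88 by [-5.   5.4] bx front [-5.2 -4.5]
z-foot 39.7 22 by [-3.   3.5] bx front [-5.3 -5. ]
z-foot 51.7 139 by [-11.1  11.5] bx front [-11.1  -9.6]
z-foot 57.7 442 by [-17.4  17.8] bx front [-11.2 -10.1]
z-foot 63.7 532 by [-19.4  18. ] bx front [-11.  -10.1]
z-foot 69.7 622 by [-19.1  19.3] bx front [-11.2 -10. ]
z-foot 75.7 684 by [-19.1  18.1] bx front [-11.2 -10. ]
z-foot 81.7 943 by [-17.7  18. ] bx front [-11.   -9.5]
tongue bx,by [-23.1] [-23.5  21.8]
hole [307, 209, 26, 22, 305] qx [-7.2  6.5] qy [-8.9  7.4]
fit centre bx,by mm [ 0.47 -0.74] res [ 0.5  0.4 -0.3 -0.3  0.4 -0.2 -0.2 -0.5 -0.3  0.2 -0.3 -0.2 -0.1 -0.1
  0.1 -0.4  0.5  0.6  0.3  0.4  0.2  0.9]
eye from far views (mm) 0.6853133234273276 -2.7087005635130095
```

Off by only about 1 mm in y. Correcting and entering.

Call:
carry_out(series=[[[-1,0,0,-0.1,0],[-1,0,0,-0.1,0],[-1,0,0.5,-0.1,0],[-1,0,1,-0.1,0],[-1,0,1.4,-0.1,0],[-1,0,1.8,-0.1,0],[-1,0,2.1,-0.1,0],[-1,0,2.1,-0.1,0]]])

```text
clock: 18.12
tcp_pos: [0.4525, -0.0004, 0.1077]
tool_rot: [-1.56, 0.223, -0.221]
force: [-0.5, 0.7, -2.3]
width: 0.0227
```

Call:
carry_out(series=[[[-1,0,0.4,0,0],[-1,0,0.9,0,0],[-1,0,1.4,0,0],[-1,0,1.9,0,0],[-1,0,2.4,0,0],[-1,0,2.9,0,0],[-1,0,3.1,0,0],[-1,0,3.1,0,0]]])

```text
clock: 18.78
tcp_pos: [0.4527, -0.0004, 0.0769]
tool_rot: [-1.56, 0.223, -0.221]
force: [-0.9, -0.3, -1.6]
width: 0.0226
```

Call:
carry_out(series=[[[-1,0,0,0,0],[-1,0,0,0,0],[-1,0,0,0,0]]])

```text
clock: 19.03
tcp_pos: [0.4536, -0.0004, 0.0779]
tool_rot: [-1.559, 0.221, -0.223]
force: [-0.1, -0.2, -1.9]
width: 0.0223
```

Call:
carry_out(series=[[[-1,0,0.3,0,0],[-1,0,0.5,0,0],[-1,0,0.65,0,0],[-1,0,0.75,0,0],[-1,0,0.8,0,0],[-1,0,0.8,0,0],[-1,0,0.8,0,0]]])

```text
clock: 19.62
tcp_pos: [0.4531, -0.0004, 0.0697]
tool_rot: [-1.559, 0.222, -0.222]
force: [-2.0, -0.4, 0.4]
width: 0.0224
```

Call:
carry_out(series=[[[-1,0,0.05,0,0],[-1,0,0.1,0,0],[-1,0,0.1,0,0],[-1,0,0.1,0,0]]])

```text
clock: 19.95
tcp_pos: [0.4531, -0.0004, 0.0696]
tool_rot: [-1.559, 0.222, -0.222]
force: [-4.3, -0.5, 8.7]
width: 0.0227
```

The head is seated: 8.7 N upward, with no further descent. Releasing and backing up.

Call:
carry_out(series=[[[0.3,0,0,0,0],[0.3,0,0,0,0],[0.3,0,0,0,0],[0.3,0,0,0,0],[0.3,0,0,0,0],[0.3,0,-1,0,0],[0.3,0,-3,0,0],[0.3,0,-5,0,0]]])

```text
clock: 20.62
tcp_pos: [0.4523, -0.0004, 0.1183]
tool_rot: [-1.56, 0.224, -0.22]
force: [-0.2, 0.3, -0.2]
width: 0.0554
```

Call:
carry_out(series=[[[0.3,0,-3,0,0],[0.3,0,-6,0,0],[0.3,0,-9,0,0],[0.3,0,-12,0,0],[0.3,0,-14,0,0],[0.3,-2,-14,3,0],[0.3,-4,-14,7,0],[0.3,-4,-14,10,0]]])

```text
clock: 21.28
tcp_pos: [0.4411, 0.1079, 0.2596]
tool_rot: [-1.558, 0.223, -0.223]
force: [0.5, -0.5, 0.3]
width: 0.0557
```

Call:
carry_out(series=[[[0.3,0,0,4,0],[0.3,0,0,8,0],[0.3,0,0,12,0],[0.3,0,0,14,0],[0.3,0,0,14,0],[0.3,0,0,14,0]]])

```text
clock: 21.78
tcp_pos: [0.4817, 0.2422, 0.2577]
tool_rot: [-1.561, 0.221, -0.219]
force: [-0.1, -0.0, -0.2]
width: 0.0553
```

```bash
python3 lid.py
python3 - <<'E'
from h import *
a=snap("top"); s=snap("side")
for n,c in(("top",a),("side",s)):
    P=cloud(c); X,Y,Z=np.moveaxis(P,-1,0); m=(np.hypot(X-.4535,Y)<.025)&(Z>.105); print(n,"head top z",np.percentile(Z[m],[50,95]).round(4),np.median(P[m],axis=0).round(4))
i=cv2.resize(a["img"][90:290,160:460,::-1],(800,533)); j=cv2.resize(s["img"][110:290,240:440,::-1],(592,533))
cv2.imwrite("pics/end.png",cv2.resize(np.hstack([i,j]),(800,306)))
E
```

```text
{'clock': 21.7833, 'tcp_pos': [0.4817, 0.2422, 0.2577], 'tool_rot': [-1.5608, 0.2211, -0.2193], 'force': [-0.1203, -0.0432, -0.1652], 'width': 0.0553, 'joint_positions': [0.4661, 0.3064, 0.2392, 1.5053, -0.0003, 0.7466]}
bx,by -0.13834981411525163 0.2412122115163959
z pct [0.088 0.096 0.099]
top head top z [0.1326 0.1356] [ 0.4509 -0.0015  0.1326]
side head top z [0.1266 0.1356] [ 0.4503 -0.0073  0.1266]
```

View pics/end.png

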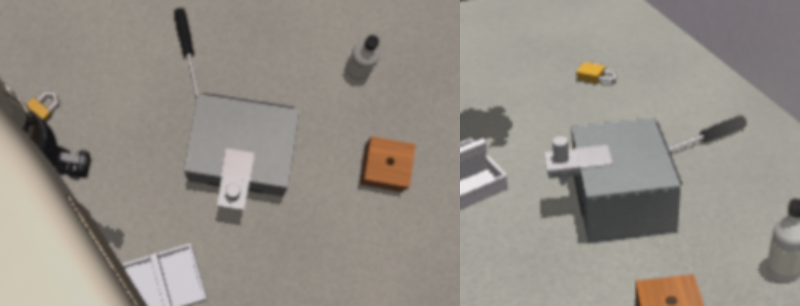

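The pin head sits on the tongue, its top at about 134 mm as expected. The lid is flat, the block is empty, and the padlock, oil bottle and screwdriver are where they were. Handing in.

```bash
python3 -c "
from cell import env
print(env.hand_in())"
```

```text
the job is handed in; nothing more can be done
None
```

The job is done and handed in at about 22 s of the 72 s allowed. I put the filled tray (the farthest of the three) on the strongbox floor, pushed the lid shut from behind, and put the pin down through the tongue and lug.

**Last checks**
- **Tray:** it sits flat and centred to about 1 mm, rim at 31–36 mm, with both cylinders in it. I measured this before the lid closed.
- **Lid:** the plate lies at 96 mm and the tongue at about 98 mm, so it is fully shut.
- **Pin:** pressing down gave 8.7 N with no further travel. The head's top is at 133–136 mm, against 134 mm expected.
- **Bystanders:** the padlock, oil bottle and screwdriver look unmoved in the final picture; I did not re-measure them.

**What failed or disagreed**
- **First grasp:** it closed on air, because the real fingertips stand about 36 mm behind the reported TCP. The side and wrist cameras agreed on this, and I corrected for it from then on. Nothing was disturbed.
- **Lid hole:** the far views and the close wrist view differed by about 2 mm in y. I used the wrist view, and the pin went in without contact.

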